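Catch tray under the ball dispenser, then pull and hold the gate plunger

TASK

Take the blue catch tray by its upright grip tab, slide it under the spout of the ball dispenser and let it stand there on the desk. Then pull the dispenser's red plunger knob fully up against its spring, so that all three steel balls run out into the tray, and finish while still gripping the knob and holding the plunger fully up. Leave the tape roll, the stapler and the vial that stand round the dispenser where they are.

Things in the scene. Friction and masses are not known exactly. Their poses are not given: they have to be found in the camera images.
- dispenser: ball dispenser, fixed, x axis level and away from the robot (within 0.4 rad). Origin on the desk (z = 0). Dark base plate 70 mm wide, 8 mm high, from x = 8 to 108 mm; on two posts a grey open-topped chute 27 mm wide, falling 12 degrees towards -x from 105 mm height at x = 98 mm to a downward spout at x = -66 to -36 mm, its edges 50 and 78 mm above the desk. Plunger at x = 20 mm
- bay (a point): point on the desk (z = 0) below the middle of the spout, fixed to the dispenser at x = -52 mm, y = 0; axes as the dispenser's: the place for the middle of the tray, its x axis along this one. The desk is free below the spout; only the tray body fits under it (16 mm spare above its rim), its grip tab stays in front (-x)
- knob (a point): centre of the red plunger knob: upright cylinder, diameter 26 mm, 24 mm high, centre 132 mm above the desk when seated. Below the seated knob's centre: by 18 mm the top of a brass barrel of 18 mm diameter, by 34 mm the top of a bridge 36 mm wide in y, 26 mm in x. The knob moves straight up with the plunger; axes as the dispenser's
- plunger (a joint): lift of the plunger in m: 0 = seated, its 6 mm steel pin reaching down across the chute into the seat hole in the chute floor and holding back the balls; 0.026 = fully up at its stop. The balls pass from 0.021 up. A spring pushes it down: 4 N at 0, 9 N at 0.026; it shuts again when let go
- tray_tab (a point): point in the tray's upright grip tab at which to grip it, 54 mm above the tray's underside: the tab is a blue plate 12 mm thick in y and 30 mm long in x, its top 16 mm above this point; it rises 36 mm above the tray's rim. Axes are those of the tray: x from the tab to the tray, z up
- tray_mid (a point): centre of the tray's underside, 66 mm along +x of the tab's grip point and 54 mm lower. Open blue tray of 120 g, outside 100 mm long in x, 64 mm wide in y, 34 mm high, walls and floor 3 mm; the grip tab stands in front of its -x end and reaches to x = -81 mm. It starts standing on the desk, left or right of the dispenser
- ball0_center (a point): centre of steel ball 0 (first behind the plunger pin at the start), diameter 16 mm, 17 g, loose in the chute
- ball1_center (a point): centre of steel ball 1 (second behind the plunger pin at the start), diameter 16 mm, 17 g, loose in the chute
- ball2_center (a point): centre of steel ball 2 (last behind the plunger pin at the start), diameter 16 mm, 17 g, loose in the chute
- tape_roll: bystander: brown roll of tape lying flat, 93 mm across, 48 mm high, origin at the middle of its underside; it stands on the side of the dispenser where the tray is not
- stapler: bystander: blue and black stapler, 125 x 34 x 42 mm, origin at the middle of its underside
- vial: bystander: small glass vial with blue cap, 25 mm across, 62 mm high, origin at the middle of its underside

How it is judged:
On the way, in this order (a step that is already met when the one before it is completed fails the run):
1. the tray stands released on the desk under the spout, the plunger still seated (x of tray_mid in the frame of bay between -0.03 and 0.03 m and y of tray_mid in the frame of bay between -0.018 and 0.018 m and height (world z) of tray_mid below 0.004 m and angle between tray_mid's own z axis and vertical below 0.08 rad and contact force between the fingers and tray below 0.1 N and value of joint plunger below 0.006 m), for 0.2 s.
2. the plunger is pulled fully up by the gripper (value of joint plunger above 0.023 m and contact force between the fingers and plunger above 1 N), for 0.3 s.
At the end, for the whole second after the job is handed in: The tray stands level on the desk under the spout (its middle within 30 mm along and 18 mm across of the point below the spout), not touched by the fingers; all three balls lie in it; the gripper still holds the plunger knob (more than 1 N) with the plunger at least 23 mm up of its 26 mm (all of step 2 and x of tray_mid in the frame of bay between -0.03 and 0.03 m and y of tray_mid in the frame of bay between -0.018 and 0.018 m and height (world z) of tray_mid below 0.004 m and angle between tray_mid's own z axis and vertical below 0.08 rad and contact force between the fingers and tray below 0.1 N and x of ball0_center in the frame of tray_mid between -0.048 and 0.048 m and y of ball0_center in the frame of tray_mid between -0.03 and 0.03 m and z of ball0_center in the frame of tray_mid between 0 and 0.032 m and x of ball1_center in the frame of tray_mid between -0.048 and 0.048 m and y of ball1_center in the frame of tray_mid between -0.03 and 0.03 m and z of ball1_center in the frame of tray_mid between 0 and 0.032 m and x of ball2_center in the frame of tray_mid between -0.048 and 0.048 m and y of ball2_center in the frame of tray_mid between -0.03 and 0.03 m and z of ball2_center in the frame of tray_mid between 0 and 0.032 m); the arm keeps its last pose, push and grip.
It fails at once if the tape roll is moved more than 25 mm (distance of tape_roll from where it was at the start of the episode above 0.025 m).
It fails at once if the stapler is moved more than 25 mm (distance of stapler from where it was at the start of the episode above 0.025 m).
It fails at once if the vial is moved more than 25 mm (distance of vial from where it was at the start of the episode above 0.025 m).
It also fails if it takes over 48 s, if anything falls off the work surface, if the arm or the gripper's body presses on something with over 40 N, if the wrist force passes 120 N, or if a joint passes its speed limit or range.

ROBOT

A 6-joint arm with a two-finger parallel gripper is mounted at the origin on a cart in front of the work surface, level with it; the furniture and walls round the work are solid. World frame = base frame: x ahead of the robot, y to its left, z up, the work surface at z = 0. Lengths are in m, angles in rad, forces in N, time in s.
With the tool pointing down it reaches from about 0.2 to 0.875 m from the base axis. Payload 3.4 kg.
Tool frame: the origin (TCP) lies between the finger pads; the fingertips stand 11 mm ahead of it and the grasp point (between the pads) lies 8 mm behind it (r.finger_overhang is the distance from the TCP to the fingertips, in m); y points along the fingers, x is the direction in which the jaws open and shut, and the axes are right-handed (so a half turn about y gives the same grasp; the last joint's range is limited). The gripper opens to 94 mm and grips with 3 to 60 N. Pads are 16 mm wide; open, the fingers measure 119 mm over their backs; the gripper's body (75 mm by 177 mm) begins 78 mm behind the grasp point.
Start: joints at [1.14, 0.276, 1.505, -0, 1.361, -0.121], TCP at [0.175, 0.548, 0.216] pointing down, gripper open.
Joint ranges: [-2.89, 2.89], [-0.75, 2.08], [0.22, 2.7], [-1.18, 4.32], [0.11, 2.71], [-2.7, 2.7]. Speed limits (rad/s): [2.57, 2.57, 3.14, 3.14, 3.14, 3.14].

INTERFACE

Orientations are given as a unit quaternion [x, y, z, w].
In Python, from rig import r, viewer gives the robot as it stands. The module is installed in compiled form; this text tells all that it offers.
- The arm moves only by the tool step_arm, never from a script. Its argument "increments" is a list of rows, each a list of 6 numbers: the shift along the tool's x, y, z in cm, then the turn, a rotation vector about the tool's x, y, z in rad. A call has 1 to 5 rows; each row shifts and turns the commanded pose from where the row before left it, along the tool's axes as they then stand; what a row does not reach is not made up. A row lasts 1/8 s, in which the tool goes at most 62.5 mm and 10.7 degrees, less where a joint would pass 70% of its speed; a pose out of reach is approached as far as the arm can. A call with a gripper value outside its range is refused whole. "jaw" is the closure in counts, from 0 (fully open) to 255 (shut), set as the call begins (left out, the last holds). The fingers move at their own pace and stop on an object; "newtons" is the grip in N (left out, the last holds). Time passes only in rows, so rows that do not move let the fingers close. It gives the time, the measured TCP pose, the force and the opening at its end, in the units of the state.
- r.get_obs(): the state, without advancing time (a new reading comes with each control period).
- viewer.snapshot(name): name is "side" or "top"; returns (picture, depth): 384x512x3 uint8, blue, green, red; 384x512 float32, m along the optical axis (not along the pixel's ray), 0 where there is no reading.
- viewer.camera_model(name): a dict with "mtx" (3x3 intrinsics, pixels), "dist_coeffs" ([k1, k2, p1, p2, k3] as OpenCV has them; the pictures are not rectified), "R" (3x3) and "t" (3): a world point X has camera coordinates R X + t. Camera axes: x right, y down, z forward; pixel columns grow to the right and rows downward; lengths in m; the calibration is good to about 2 mm. A picture is of the moment at which its call begins. camera_model takes no time and is no camera call.
- r.finish_job(): hands the job in, once; it reports no verdict.
Trained networks look in the newest picture that a camera, given by its name, has taken for a name from the list of things; names that differ only in an ending like _2 or _b are one class to them, and where a whole thing is asked for, a point or a joint stands for the part that bears it (a point fixed in the world has none). Each returns a list of dicts, best first, with "confidence" (0 to 1); they miss things now and then, are a little off and sometimes report something else, mostly with a low value. They report only what shows in the picture. A call takes as long as a camera call.
- viewer.cut_out(name, camera): "mask" (384x512 bool, what is visible of it) and "centre" ([column, row] in pixels, amid what is visible of it).
The state is a dict: "time": time; "joint_pos": joint angles; "dq": joint speeds; "effort": joint torques, N m; "eef_pos": TCP position; "orientation": TCP orientation; "wrist_force": force on the tool from outside, world axes, zero at the start; "torque": the same for the moment, N m; "grip_width": finger opening in m.
Only numpy, scipy, OpenCV 4.12 (cv2) and the standard library are available. Lean on these libraries where they do the work, as an engineer would, in place of code of your own. Each camera call takes 0.05 s, during which the arm holds its last target. There are 200 camera calls.

## Working session

There is one attempt and no reset: what is moved stays moved. The work goes in short steps, Python scripts to look and compute and a tool call to move; the robot and the scene stay as the last step left them, time stands still between calls to the robot, and variables do not carry over. Pictures are saved under pics/ and viewed, about 8 in all and at most 12, crops included, and the job is handed in when it is done.

Besides the shell and the picture viewer there is one more tool, called after "Emit:" as a command line: name --pt "numbers of a row" for each row, then --argument value for the rest. step_arm: Moves the arm, as the interface text tells. Its arguments: {"type":"object","properties":{"increments":{"type":"array"},"jaw":{"type":"number"},"newtons":{"type":"number"}},"required":["increments"]}

```bash
mkdir -p pics; cat > h.py <<'E'
from rig import r, viewer
import numpy as np, cv2
from scipy.spatial.transform import Rotation as Ro
def cloud(cam,depth):
    m=viewer.camera_model(cam);K=np.array(m["mtx"],float);d=np.array(m["dist_coeffs"],float)
    R=np.array(m["R"]);t=np.array(m["t"])
    v,u=np.mgrid[0:384,0:512]
    p=cv2.undistortPoints(np.stack([u,v],-1).reshape(-1,1,2).astype(float),K,d).reshape(384,512,2)
    X=np.dstack([p*depth[...,None],depth])
    X=(X-t)@R
    X[depth<=0]=np.nan
    return X
E
python3 - <<'E'
from h import *
o=r.get_obs();print(o["time"],o["eef_pos"],o["orientation"],o["grip_width"])
ims=[]
for c in ["top","side"]:
    im,d=viewer.snapshot(c);ims.append(im);X=cloud(c,d);np.savez(f"{c}.npz",im=im,X=X)
    m=viewer.camera_model(c);print(c,-np.array(m["R"]).T@np.array(m["t"]))
    for n in ["tray_mid","knob","dispenser","tape_roll","stapler","vial"]:
        for q in viewer.cut_out(n,c)[:2]:
            P=X[q["mask"]];P=P[~np.isnan(P[:,0])]
            if len(P):print(n,round(q["confidence"],2),np.round(q["centre"]),q["mask"].sum(),np.round(np.median(P,0),3),np.round(np.percentile(P,2,0),3),np.round(np.percentile(P,98,0),3))
            np.save(f"{c}_{n}.npy",q["mask"]) if q is not None else 0
for i,c in enumerate(["top","side"]): cv2.imwrite(f"pics/{c}0.png",ims[i])
print(r.get_obs()["time"])
E
```

```text
0.0 [0.17508727 0.54712802 0.21562177] [ 0.57146708  0.41632009 -0.41740554 -0.57085513] 0.09398097234988015
top [ 0.50475583 -0.00854127  0.97761894]
tray_mid 0.73 [328. 213.] 1296 [ 0.51  -0.218  0.004] [ 0.443 -0.255 -0.002] [ 0.565 -0.182  0.069]
knob 0.59 [234. 154.] 115 [0.64  0.027 0.143] [0.629 0.014 0.124] [0.652 0.038 0.146]
dispenser 0.76 [232. 154.] 1177 [0.657 0.028 0.057] [ 0.565 -0.     0.004] [0.723 0.073 0.144]
tape_roll 0.96 [146. 220.] 707 [0.479 0.229 0.041] [ 0.436  0.177 -0.002] [0.522 0.262 0.049]
stapler 0.84 [169. 160.] 584 [0.64  0.182 0.039] [0.588 0.151 0.007] [0.692 0.218 0.044]
vial 0.55 [300. 160.] 114 [ 0.642 -0.15   0.06 ] [ 0.633 -0.162  0.001] [ 0.662 -0.14   0.064]
side [ 0.35087581 -0.85817615  0.66703686]
tray_mid 0.8 [264. 295.] 2205 [ 0.501 -0.211  0.017] [ 0.436 -0.258 -0.   ] [ 0.562 -0.182  0.069]
knob 0.41 [294. 177.] 129 [0.638 0.018 0.138] [0.627 0.012 0.118] [0.654 0.033 0.145]
dispenser 0.78 [296. 206.] 1836 [0.646 0.021 0.066] [ 0.56  -0.007  0.005] [0.717 0.064 0.142]
tape_roll 0.97 [216. 186.] 905 [0.476 0.198 0.03 ] [0.433 0.174 0.001] [0.518 0.263 0.049]
stapler 0.65 [272. 187.] 562 [0.627 0.17  0.027] [0.583 0.143 0.003] [0.679 0.204 0.044]
vial 0.68 [320. 258.] 179 [ 0.64  -0.158  0.019] [ 0.632 -0.165  0.003] [ 0.652 -0.143  0.063]
0.7
```

View pictures.

```bash
python3 - <<'E'
from h import *
a=cv2.imread("pics/top0.png")[90:290,90:410];b=cv2.imread("pics/side0.png")[130:350,140:440]
cv2.imwrite("pics/c0.png",np.vstack([cv2.resize(a,(480,300)),cv2.resize(b,(480,300))]))
o=r.get_obs();print(np.round(Ro.from_quat(o["orientation"]).as_matrix(),3))
for c in["top","side"]:
    X=np.load(f"{c}.npz")["X"]
    P=X[np.load(f"{c}_tray_mid.npy")];P=P[~np.isnan(P[:,0])]
    for lo,hi in[(.062,.08),(.028,.04)]:
        Q=P[(P[:,2]>lo)&(P[:,2]<hi)]
        if len(Q)>5:
            print(c,"tray",lo,len(Q),np.round(Q.mean(0),4),cv2.minAreaRect((Q[:,:2]*1000).astype(np.float32)))
    P=X[np.load(f"{c}_dispenser.npy")];P=P[~np.isnan(P[:,0])]
    for lo,hi in[(.004,.013),(.05,.11),(.13,.16)]:
        Q=P[(P[:,2]>lo)&(P[:,2]<hi)]
        if len(Q)>5: print(c,"disp",lo,len(Q),np.round(np.median(Q,0),4),cv2.minAreaRect((Q[:,:2]*1000).astype(np.float32)))
    # knob top
    k=np.load(f"{c}_knob.npy");Q=X[k];Q=Q[(Q[:,2]>.139)];print(c,"knobtop",len(Q),np.round(Q.mean(0),4),Q.min(0),Q.max(0))
E
```

```text
[[ 0.305  0.    -0.952]
 [ 0.952  0.     0.305]
 [ 0.    -1.    -0.   ]]
top tray 0.062 63 [ 0.4506 -0.2049  0.0686] ((450.61651611328125, -205.2217254638672), (11.584774017333984, 28.057893753051758), 81.33600616455078)
top tray 0.028 190 [ 0.5107 -0.2172  0.033 ] ((500.0978088378906, -215.60357666015625), (64.97764587402344, 129.9783477783203), 78.98743438720703)
top disp 0.004 491 [0.6829 0.0455 0.0074] ((678.3792114257812, 37.499664306640625), (99.5696792602539, 68.1473617553711), 15.42029857635498)
top disp 0.05 545 [0.6317 0.0256 0.0767] ((636.0722045898438, 25.244491577148438), (160.76583862304688, 35.765174865722656), 14.732414245605469)
top disp 0.13 112 [0.6405 0.0272 0.1432] ((640.918701171875, 27.227985382080078), (24.85261344909668, 25.43695068359375), 45.43363571166992)
top knobtop 97 [0.6409 0.0268 0.1431] [0.6297265  0.01410521 0.13921582] [0.65243232 0.03839458 0.14622959]
side tray 0.062 96 [ 0.448  -0.2091  0.0678] ((448.1166687011719, -207.2895965576172), (13.933025360107422, 29.563377380371094), 79.38739013671875)
side tray 0.028 416 [ 0.5025 -0.2199  0.0323] ((498.2576599121094, -216.32626342773438), (68.05068969726562, 131.3569793701172), 77.76201629638672)
side disp 0.004 523 [0.6751 0.0272 0.0082] ((675.8058471679688, 34.82981491088867), (100.88131713867188, 71.92195892333984), 15.490212440490723)
side disp 0.05 981 [0.632  0.0197 0.076 ] ((634.4535522460938, 23.97310447692871), (162.064697265625, 39.144535064697266), 19.12067985534668)
side disp 0.13 87 [0.6379 0.0183 0.1401] ((638.454833984375, 21.762557983398438), (20.96299934387207, 20.63056755065918), 21.996824264526367)
side knobtop 57 [0.6388 0.0224 0.1428] [0.62668557 0.01256602 0.13906262] [0.65151284 0.03417561 0.14561984]
```

View pics/c0.png

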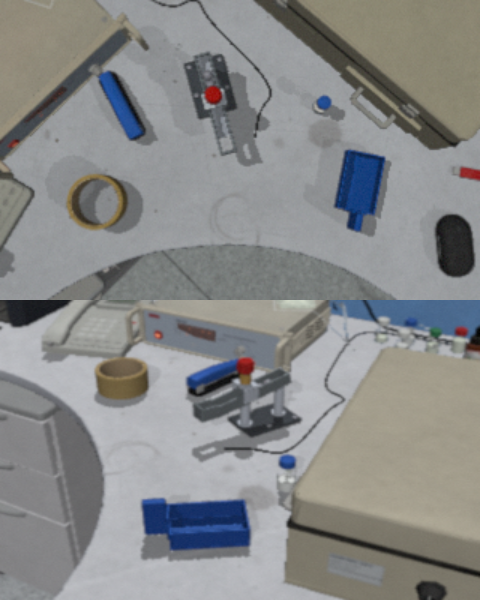

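```bash
cat >> h.py <<'E'
def go(x,y,z,yaw):
    o=r.get_obs();Rm=Ro.from_quat(o["orientation"]).as_matrix();p=np.array(o["eef_pos"])
    T=np.column_stack([[np.cos(yaw),np.sin(yaw),0],[0,0,-1],[-np.sin(yaw),np.cos(yaw),0]])
    print("t",round(o["time"],2),"p",np.round(p,4),"F",np.round(o["wrist_force"],1),"w",o["grip_width"],"tool cm",np.round(100*Rm.T@(np.array([x,y,z])-p),2),"rot",np.round(Ro.from_matrix(Rm.T@T).as_rotvec(),3))
E
python3 - <<'E'
from h import *
go(.45,-.2065,.216,1.381)
X=np.vstack([np.load(f"{c}.npz")["X"].reshape(-1,3) for c in["top","side"]])
Q=X[(X[:,0]>.38)&(X[:,0]<.56)&(X[:,1]>-.34)&(X[:,1]<-.26)&(X[:,2]>.02)];print(len(Q),Q.min(0) if len(Q) else 0,Q.max(0) if len(Q) else 0)
Q=X[(X[:,0]>.2)&(X[:,0]<.75)&(abs(X[:,1])<.35)&(X[:,2]>.1)];print(len(Q),[np.round(np.median(Q[(Q[:,1]>a)&(Q[:,1]<a+.1)],0),3) for a in(-.3,-.2,-.1,0,.1,.2)])
E
```

```text
t 0.7 p [0.1753 0.5477 0.2165] F [-0.1 -0.  -0.7] w 0.09416997486336164 tool cm [-6.345e+01  4.000e-02 -4.915e+01] rot [ 0.   -0.12  0.  ]
4 [ 0.54945443 -0.26131546  0.02369352] [ 0.55563693 -0.26026597  0.03321999]
12733 [array([ 0.69, -0.26,  0.17]), array([ 0.729, -0.175,  0.168]), array([nan, nan, nan]), array([0.639, 0.022, 0.139]), array([0.742, 0.191, 0.104]), array([0.71 , 0.263, 0.102])]
  return _methods._mean(a, axis=axis, dtype=dtype,
  ret = um.true_divide(
```

Emit:
step_arm --pt "-3.96 0 -3.07 0 -0.06 0" --pt "-4.1 0 -2.8 0 -0.06 0" --pt "-4.3 0 -2.6 0 0 0" --pt "-4.3 0 -2.6 0 0 0" --pt "-4.3 0 -2.6 0 0 0" --jaw 0 --newtons 20

```text
time: 1.32
eef_pos: [0.2622, 0.3111, 0.2167]
orientation: [0.545, 0.451, -0.45, -0.545]
wrist_force: [1.1, 0.2, -0.2]
grip_width: 0.094
```

Emit:
step_arm --pt "-4.7 0 -2.8 0 0 0" --pt "-4.7 0 -2.8 0 0 0" --pt "-4.7 0 -2.8 0 0 0" --pt "-4.7 0 -2.8 0 0 0" --pt "-4.7 0 -2.8 0 0 0"

```text
time: 1.95
eef_pos: [0.3554, 0.0537, 0.2169]
orientation: [0.545, 0.451, -0.45, -0.545]
wrist_force: [0.5, 0.8, 0.4]
grip_width: 0.0942
```

Emit:
step_arm --pt "-4.7 0 -2.8 0 0 0" --pt "-4.7 0 -2.8 0 0 0" --pt "-4.7 0 -2.8 0 0 0" --pt "-4.7 0 -2.8 0 0 0" --pt "0 0 0 0 0 0"

```text
time: 2.58
eef_pos: [0.4307, -0.1538, 0.2162]
orientation: [0.547, 0.449, -0.449, -0.546]
wrist_force: [0.7, 0.2, -1.4]
grip_width: 0.094
```

```bash
python3 -c "
from h import *
go(.45,-.2065,.12,1.381)"
```

```text
t 2.58 p [ 0.4307 -0.1538  0.2162] F [ 0.7  0.2 -1.4] w 0.09396007225999069 tool cm [-4.79  9.63 -2.9 ] rot [ 0.001 -0.004 -0.001]
```

Emit:
step_arm --pt "-2.4 2 -1.45 0 0 0" --pt "-2.4 4 -1.45 0 0 0" --pt "0 4 0 0 0 0" --pt "0 0 0 0 0 0"

```text
time: 3.08
eef_pos: [0.4463, -0.2005, 0.1141]
orientation: [-0.542, -0.45, 0.451, 0.548]
wrist_force: [0.4, -0.2, 1.6]
grip_width: 0.0938
```

```bash
python3 - <<'E'
from h import *
go(.45,-.2065,.048,1.381)
im,d=viewer.snapshot("side");cv2.imwrite("pics/s1.png",cv2.resize(im[150:350,140:400],(780,600)))
E
```

```text
t 3.08 p [ 0.4463 -0.2005  0.1141] F [ 0.4 -0.2  1.6] w 0.09377762377641036 tool cm [-0.54  6.61 -0.53] rot [-0.007  0.     0.003]
```

View pics/s1.png

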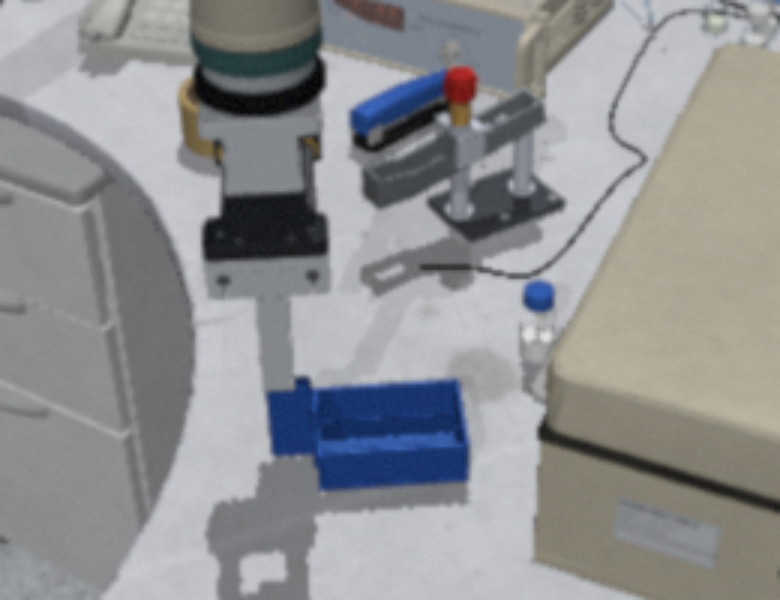

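Emit:
step_arm --pt "-0.55 1.5 -0.55 0 0 0" --pt "0 2.5 0 0 0 0" --pt "0 2.1 0 0 0 0" --pt "0 0.3 0 0 0 0" --pt "0 0 0 0 0 0"

```text
time: 3.75
eef_pos: [0.454, -0.2098, 0.0532]
orientation: [0.546, 0.451, -0.45, -0.544]
wrist_force: [0.5, 0.0, 0.3]
grip_width: 0.0942
```

```bash
python3 -c "
from h import *
go(.45,-.2065,.048,1.381)"
```

```text
t 3.75 p [ 0.454  -0.2098  0.0532] F [0.5 0.  0.3] w 0.09420002107597114 tool cm [0.25 0.52 0.46] rot [ 0.002  0.    -0.001]
```

Emit:
step_arm --pt "0 0 0 0 0 0" --pt "0 0 0 0 0 0" --pt "0 0 0 0 0 0" --pt "0 0 0 0 0 0" --pt "0 0 0 0 0 0" --jaw 255 --newtons 15

```text
time: 4.38
eef_pos: [0.4532, -0.2094, 0.0525]
orientation: [-0.545, -0.45, 0.45, 0.545]
wrist_force: [0.1, -0.2, 0.5]
grip_width: 0.0476
```

```bash
python3 -c "
from h import *
go(.45,-.2065,.048,1.381)"
```

```text
t 4.38 p [ 0.4532 -0.2094  0.0525] F [ 0.1 -0.2  0.5] w 0.0475982043054323 tool cm [0.23 0.45 0.37] rot [ 0. -0.  0.]
```

Emit:
step_arm --pt "0.2 0.4 0.35 0 0 0" --pt "0 0 0 0 0 0" --pt "0 0 0 0 0 0" --pt "0 0 0 0 0 0" --pt "0 0 0 0 0 0"

```text
time: 5.0
eef_pos: [0.4502, -0.2069, 0.0484]
orientation: [0.545, 0.45, -0.45, -0.545]
wrist_force: [-1.0, -0.0, 0.2]
grip_width: 0.0119
```

Emit:
step_arm --pt "0 0 0 0 0 0" --pt "0 0 0 0 0 0"

```text
time: 5.25
eef_pos: [0.4502, -0.2069, 0.0484]
orientation: [0.545, 0.45, -0.45, -0.545]
wrist_force: [1.6, -0.5, -0.0]
grip_width: 0.0121
```

```bash
python3 - <<'E'
from h import *
c,s=np.cos(.265),np.sin(.265)
# pre-position: bay x -0.09
B=np.array([.5705,.0071]);T=B-.066*np.array([c,s])
P=T-.09*np.array([c,s]);print(T,P)
go(P[0],P[1],.05,1.836);go(T[0],T[1],.05,1.836)
E
```

```text
[ 0.50680389 -0.01018601] [ 0.41994557 -0.03375785]
t 5.25 p [ 0.4502 -0.2069  0.0484] F [ 1.6 -0.5 -0. ] w 0.012056402624350754 tool cm [16.43 -0.16  6.24] rot [ 0.    -0.455  0.   ]
t 5.25 p [ 0.4502 -0.2069  0.0484] F [ 1.6 -0.5 -0. ] w 0.012056402624350754 tool cm [20.38 -0.16 -1.85] rot [ 0.    -0.455  0.   ]
```

Emit:
step_arm --pt "1.5 0 0.57 0 0 0" --pt "2.5 0 0.95 0 0 0" --pt "2.5 0 0.95 0 0 0" --pt "2.5 0 0.95 0 0 0" --pt "2.5 0 0.95 0 0 0"

```text
time: 5.88
eef_pos: [0.4281, -0.0839, 0.0485]
orientation: [-0.545, -0.45, 0.45, 0.545]
wrist_force: [0.7, -1.4, -1.1]
grip_width: 0.012
```

Emit:
step_arm --pt "2.5 0 0.95 0 0 0" --pt "2.4 0 0.91 0 0 0" --pt "0 0 0 0 -0.08 0" --pt "0 0 0 0 -0.13 0" --pt "0 0 0 0 -0.13 0"

```text
time: 6.5
eef_pos: [0.4189, -0.0329, 0.0484]
orientation: [-0.459, -0.537, 0.537, 0.46]
wrist_force: [0.1, -0.1, -0.5]
grip_width: 0.012
```

Emit:
step_arm --pt "0 0 0 0 -0.11 0" --pt "0 0 0 0 0 0"

```text
time: 6.75
eef_pos: [0.4191, -0.0332, 0.0484]
orientation: [0.431, 0.56, -0.56, -0.431]
wrist_force: [-0.5, -0.7, -0.8]
grip_width: 0.0121
```

```bash
python3 - <<'E'
from h import *
go(.5068,-.0102,.0484,1.836)
im,d=viewer.snapshot("top");X=cloud("top",d);cv2.imwrite("pics/t2.png",cv2.resize(im[110:260,160:340],(720,600)))
for n in["tray_mid","dispenser"]:
    q=viewer.cut_out(n,"top")[0];P=X[q["mask"]];P=P[(P[:,2]>.025)&(P[:,2]<.04)] if n[0]=='t' else P[P[:,2]<.013]
    print(n,len(P),cv2.minAreaRect((P[:,:2]*1000).astype(np.float32)))
E
```

```text
t 6.75 p [ 0.4191 -0.0332  0.0484] F [-0.5 -0.7 -0.8] w 0.012106088411998141 tool cm [-0.03 -0.   -9.06] rot [-0.    -0.006  0.001]
tray_mid 92 ((491.02166748046875, -13.079551696777344), (81.39259338378906, 63.471466064453125), 14.565767288208008)
dispenser 0 ((0.0, 0.0), (0.0, 0.0), 0.0)
```

View pics/t2.png

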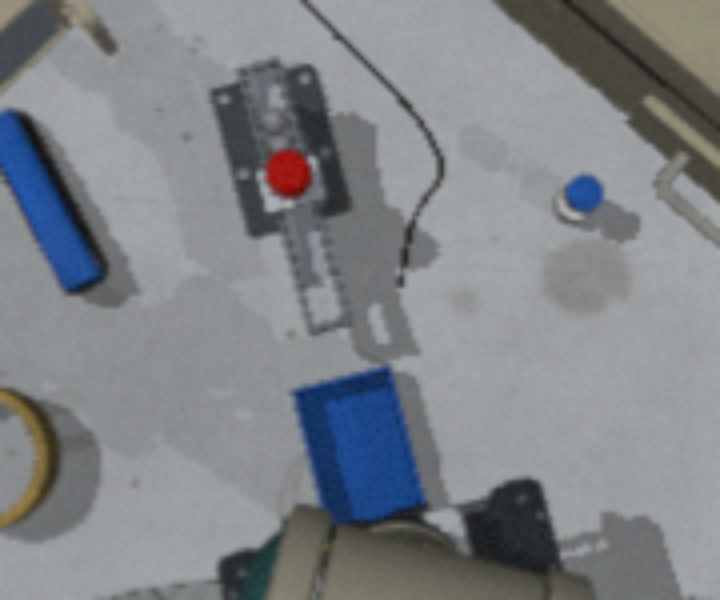

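Emit:
step_arm --pt "0 0 -1.5 0 0 0" --pt "0 0 -2.0 0 0 0" --pt "0 0 -2.0 0 0 0" --pt "0 0 -2.0 0 0 0" --pt "0 0 -1.5 0 0 0"

```text
time: 7.52
eef_pos: [0.5085, -0.0105, 0.0483]
orientation: [0.431, 0.561, -0.56, -0.431]
wrist_force: [-0.6, -0.3, 2.6]
grip_width: 0.012
```

Emit:
step_arm --pt "0 0 0 0 0 0" --pt "0 0 0 0 0 0"

```text
time: 7.78
eef_pos: [0.5064, -0.0108, 0.0483]
orientation: [-0.431, -0.561, 0.561, 0.431]
wrist_force: [0.1, -0.0, -0.5]
grip_width: 0.0116
```

```bash
python3 - <<'E'
from h import *
go(.5068,-.0102,.0484,1.836)
im,d=viewer.snapshot("side");X=cloud("side",d);cv2.imwrite("pics/s3.png",cv2.resize(im[130:290,200:400],(750,600)))
q=viewer.cut_out("tray_mid","side")[0];P=X[q["mask"]];P=P[(P[:,2]>.025)&(P[:,2]<.04)]
print(len(P),cv2.minAreaRect((P[:,:2]*1000).astype(np.float32)))
E
```

```text
t 7.78 p [ 0.5064 -0.0108  0.0483] F [ 0.1 -0.  -0.5] w 0.011638054008823675 tool cm [ 0.05 -0.01 -0.05] rot [-0.001 -0.005  0.   ]
297 ((553.544677734375, 1.4302978515625), (132.41111755371094, 68.48926544189453), 15.821001052856445)
```

View pics/s3.png

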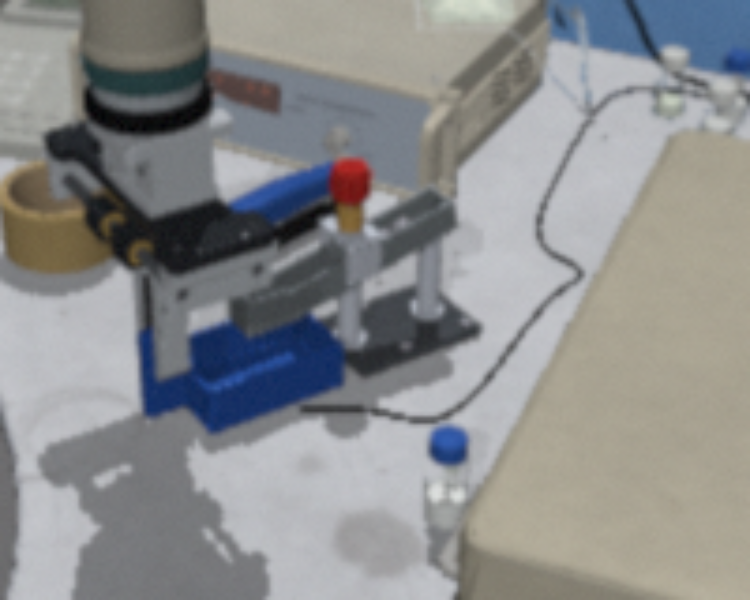

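Emit:
step_arm --pt "0 0 0 0 0 0" --pt "0 0 0 0 0 0" --pt "0 0 0 0 0 0" --pt "0 0 0 0 0 0" --pt "0 0 0 0 0 0" --jaw 90

```text
time: 8.5
eef_pos: [0.5069, -0.0109, 0.0485]
orientation: [0.431, 0.561, -0.561, -0.431]
wrist_force: [-0.3, 0.5, -0.7]
grip_width: 0.0588
```

Emit:
step_arm --pt "0 -2 0 0 0 0" --pt "0 -4 0 0 0 0" --pt "0 -4 0 0 0 0" --pt "0 -4 0 0 0 0" --pt "0 -2 0 0 0 0"

```text
time: 9.12
eef_pos: [0.5078, -0.011, 0.2109]
orientation: [0.432, 0.561, -0.56, -0.43]
wrist_force: [0.4, -0.6, -0.8]
grip_width: 0.0608
```

```bash
python3 - <<'E'
from h import *
go(.640,.026,.21,1.836);go(.640,.026,.124,1.836)
E
```

```text
t 9.12 p [ 0.5078 -0.011   0.2109] F [ 0.4 -0.6 -0.8] w 0.06082578262314244 tool cm [  0.17   0.14 -13.73] rot [ 0.003 -0.005 -0.001]
t 9.12 p [ 0.5078 -0.011   0.2109] F [ 0.4 -0.6 -0.8] w 0.06082578262314244 tool cm [  0.18   8.74 -13.7 ] rot [ 0.003 -0.005 -0.001]
```

Emit:
step_arm --pt "0 0 -3 0 0 0" --pt "0.1 0 -4 0 0 0" --pt "0 0 -4 0 0 0" --pt "0 0 -2.7 0 0 0" --pt "0 0 0 0 0 0"

```text
time: 9.75
eef_pos: [0.6402, 0.0257, 0.2075]
orientation: [-0.43, -0.561, 0.561, 0.431]
wrist_force: [-0.3, -0.4, -1.1]
grip_width: 0.0608
```

```bash
python3 - <<'E'
from h import *
go(.640,.026,.124,1.836)
A=[]
for c in["top","side"]:
    im,d=viewer.snapshot(c);X=cloud(c,d)
    A.append(cv2.resize(im[110:260,180:360] if c=="top" else im[130:280,200:380],(480,400)) )
    q=viewer.cut_out("tray_mid",c)
    if q:
        P=X[q[0]["mask"]]
        for lo,hi in[(.025,.04),(.06,.075)]:
            Q=P[(P[:,2]>lo)&(P[:,2]<hi)]
            if len(Q)>5:print(c,lo,len(Q),cv2.minAreaRect((Q[:,:2]*1000).astype(np.float32)))
cv2.imwrite("pics/ts4.png",cv2.resize(np.hstack(A),(800,334)))
E
```

```text
t 9.75 p [0.6402 0.0257 0.2075] F [-0.3 -0.4 -1.1] w 0.06079238785121674 tool cm [0.03 8.35 0.01] rot [-0.001 -0.004  0.   ]
top 0.025 73 ((566.8493041992188, 14.863161087036133), (100.06295776367188, 51.930599212646484), 11.199037551879883)
side 0.025 305 ((552.8233032226562, 0.6994247436523438), (131.24374389648438, 67.00090789794922), 14.763792991638184)
side 0.06 69 ((502.92449951171875, -11.9539794921875), (29.158130645751953, 14.090771675109863), 13.41684627532959)
```

View pics/ts4.png

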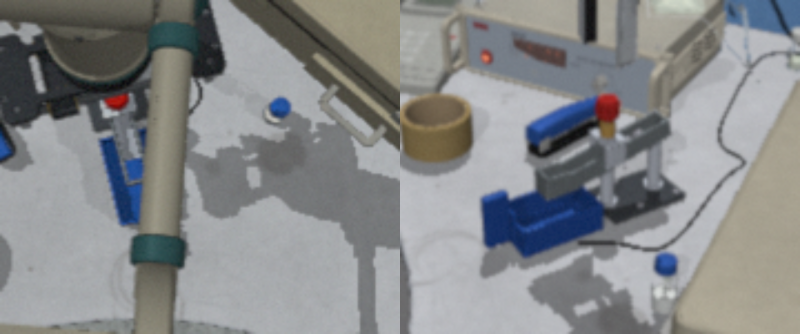

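Emit:
step_arm --pt "0 2 0 0 0 0" --pt "0 3 0 0 0 0" --pt "0 2.5 0 0 0 0" --pt "0 0.7 0 0 0 0" --pt "0 0 0 0 0 0"

```text
time: 10.58
eef_pos: [0.6386, 0.0252, 0.1269]
orientation: [0.431, 0.561, -0.561, -0.431]
wrist_force: [0.4, 0.1, -0.0]
grip_width: 0.0607
```

Emit:
step_arm --pt "0 0 0 0 0 0" --pt "0 0 0 0 0 0" --pt "0 0 0 0 0 0" --pt "0 0 0 0 0 0" --pt "0 0 0 0 0 0" --jaw 255 --newtons 45

```text
time: 11.2
eef_pos: [0.6391, 0.0255, 0.1268]
orientation: [0.431, 0.561, -0.56, -0.431]
wrist_force: [-0.1, 0.2, 2.1]
grip_width: 0.0245
```

```bash
python3 -c "
from h import *
go(.640,.026,.125,1.836)"
```

```text
t 11.2 p [0.6391 0.0255 0.1268] F [-0.1  0.2  2.1] w 0.02453365762474783 tool cm [ 0.02  0.18 -0.1 ] rot [ 0.    -0.005  0.   ]
```

Emit:
step_arm --pt "0 0 0 0 0 0" --pt "0 0 0 0 0 0"

```text
time: 11.45
eef_pos: [0.6391, 0.0256, 0.1267]
orientation: [0.431, 0.561, -0.56, -0.431]
wrist_force: [-0.5, 0.9, 3.3]
grip_width: 0.0247
```

```bash
python3 - <<'E'
from h import *
go(.640,.026,.125,1.836)
im,d=viewer.snapshot("side");X=cloud("side",d)
cv2.imwrite("pics/s5.png",cv2.resize(im[110:260,220:400],(720,600)))
for q in viewer.cut_out("knob","side")[:1]:
    P=X[q["mask"]];print(q["confidence"],len(P),np.nanmin(P,0),np.nanmax(P,0))
E
```

```text
t 11.45 p [0.6391 0.0256 0.1267] F [-0.5  0.9  3.3] w 0.024740711556577304 tool cm [ 0.02  0.17 -0.1 ] rot [ 0.001 -0.005  0.   ]
```

View pics/s5.png

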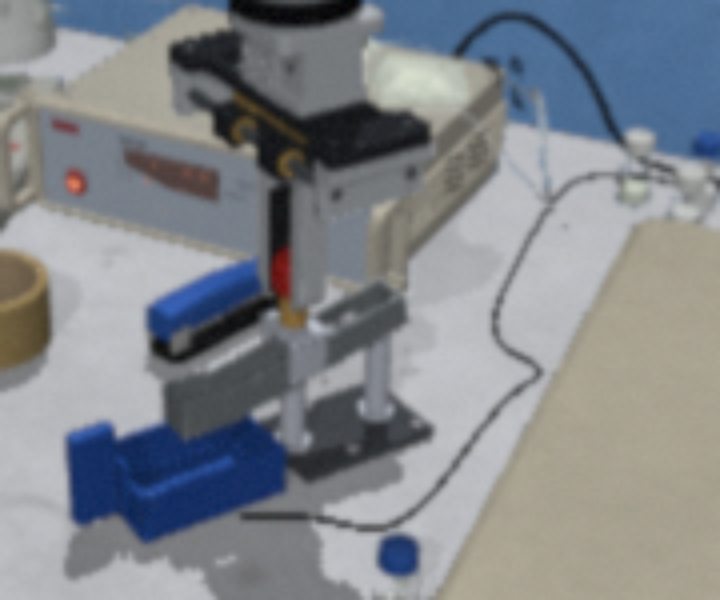

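Emit:
step_arm --pt "0 -0.5 0 0 0 0" --pt "0 -0.5 0 0 0 0" --pt "0 -0.5 0 0 0 0" --pt "0 -0.5 0 0 0 0" --pt "0 -0.4 0 0 0 0"

```text
time: 12.18
eef_pos: [0.639, 0.0255, 0.1503]
orientation: [0.431, 0.561, -0.561, -0.431]
wrist_force: [4.2, 1.9, -8.6]
grip_width: 0.0244
```

Emit:
step_arm --pt "0 -0.1 0 0 0 0" --pt "0 0 0 0 0 0"

```text
time: 12.42
eef_pos: [0.639, 0.0255, 0.1513]
orientation: [0.431, 0.561, -0.561, -0.431]
wrist_force: [2.6, 2.0, -9.3]
grip_width: 0.0245
```

```bash
python3 - <<'E'
from h import *
go(.640,.026,.1535,1.836)
im,d=viewer.snapshot("side");X=cloud("side",d)
cv2.imwrite("pics/s6.png",cv2.resize(im[130:260,220:376],(720,600)))
for n in["knob","ball0_center"]:
  for q in viewer.cut_out(n,"side")[:3]:
    P=X[q["mask"]];print(n,q["confidence"],len(P),np.nanmedian(P,0),np.nanmin(P,0),np.nanmax(P,0))
E
```

```text
t 12.43 p [0.639  0.0255 0.1513] F [ 2.6  2.  -9.3] w 0.024545156066083942 tool cm [ 0.02 -0.22 -0.11] rot [ 0.    -0.005  0.   ]
knob 0.64 64 [0.63189836 0.02215021 0.15631832] [0.62720444 0.01348983 0.11609791] [0.64223834 0.03288927 0.16962584]
```

View pics/s6.png

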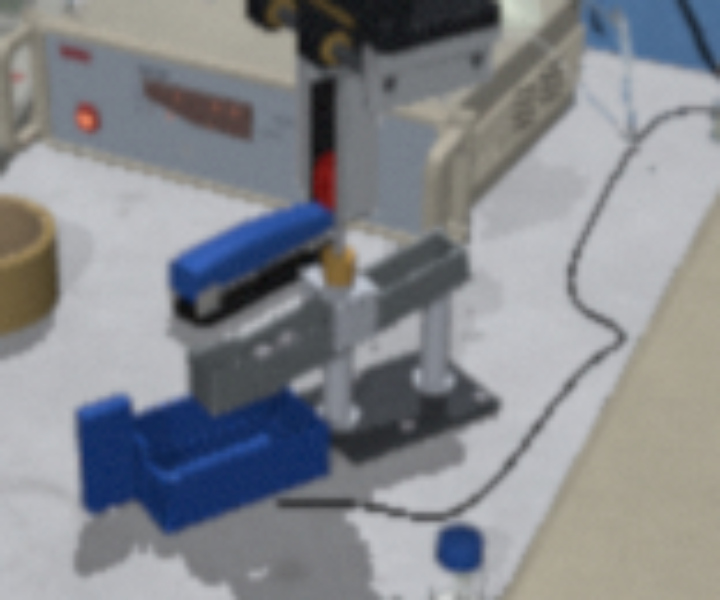

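Emit:
step_arm --pt "0 -0.1 0 0 0 0" --pt "0 -0.1 0 0 0 0" --pt "0 0 0 0 0 0" --pt "0 0 0 0 0 0" --pt "0 0 0 0 0 0"

```text
time: 13.2
eef_pos: [0.639, 0.0255, 0.1528]
orientation: [-0.431, -0.561, 0.561, 0.431]
wrist_force: [4.3, 2.8, -13.2]
grip_width: 0.0245
```

Emit:
step_arm --pt "0 0 0 0 0 0" --pt "0 0 0 0 0 0" --pt "0 0 0 0 0 0" --pt "0 0 0 0 0 0" --pt "0 0 0 0 0 0"

```text
time: 13.82
eef_pos: [0.639, 0.0255, 0.1529]
orientation: [0.431, 0.561, -0.561, -0.431]
wrist_force: [4.3, 3.0, -13.5]
grip_width: 0.0248
```

```bash
python3 - <<'E'
from h import *
go(.640,.026,.1535,1.836)
for c in["side","top"]:
  im,d=viewer.snapshot(c);X=cloud(c,d)
  if c=="side":cv2.imwrite("pics/s7.png",cv2.resize(im[130:260,220:376],(720,600)))
  for n in["knob","ball0_center","tray_mid","tape_roll","stapler","vial"]:
    for q in viewer.cut_out(n,c)[:3 if n[0]=="b" else 1]:
      P=X[q["mask"]];print(c,n,round(q["confidence"],2),np.round(q["centre"]),len(P),np.round([np.nanmedian(P,0),np.nanmin(P,0),np.nanmax(P,0)],3).tolist())
E
```

```text
t 13.82 p [0.639  0.0255 0.1529] F [  4.3   3.  -13.5] w 0.02484325496827053 tool cm [ 0.02 -0.06 -0.11] rot [-0.    -0.005  0.   ]
side ball0_center 0.61 [294. 206.] 1832 [[0.65, 0.022, 0.065], [0.554, -0.012, -0.003], [0.754, 0.219, 0.173]]
side tray_mid 0.73 [260. 227.] 1235 [[0.551, -0.015, 0.02], [0.489, -0.04, -0.002], [0.625, 0.078, 0.072]]
side tape_roll 0.72 [262. 232.] 1132 [[0.551, -0.016, 0.02], [0.489, -0.04, -0.001], [0.622, 0.047, 0.072]]
side stapler 0.85 [272. 186.] 551 [[0.628, 0.171, 0.028], [0.582, 0.144, 0.0], [0.691, 0.214, 0.044]]
side vial 0.8 [321. 255.] 250 [[0.642, -0.156, 0.02], [0.623, -0.221, -0.002], [0.665, -0.082, 0.063]]
top tray_mid 0.87 [235. 190.] 421 [[0.567, 0.022, 0.003], [0.518, -0.007, -0.003], [0.622, 0.047, 0.558]]
top tape_roll 0.71 [145. 218.] 224 [[0.486, 0.253, 0.041], [0.457, 0.176, 0.0], [0.518, 0.264, 0.051]]
top stapler 0.83 [178. 170.] 292 [[0.611, 0.165, 0.036], [0.547, 0.071, -0.003], [0.697, 0.227, 0.562]]
```

View pics/s7.png

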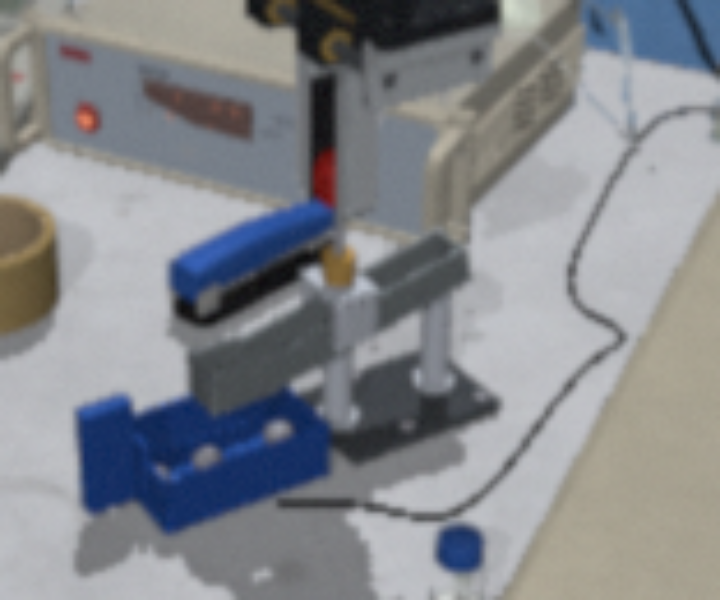

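Emit:
step_arm --pt "0 0 0 0 0 0" --pt "0 0 0 0 0 0" --pt "0 0 0 0 0 0" --pt "0 0 0 0 0 0" --pt "0 0 0 0 0 0"

```text
time: 15.15
eef_pos: [0.639, 0.0255, 0.1529]
orientation: [0.431, 0.561, -0.561, -0.431]
wrist_force: [4.2, 3.4, -12.2]
grip_width: 0.0247
```

```bash
python3 - <<'E'
from h import *
go(.640,.026,.1535,1.836)
im,d=viewer.snapshot("side");X=cloud("side",d)
a=cv2.resize(im[195:275,225:325],(750,600),interpolation=cv2.INTER_CUBIC)
im2,d=viewer.snapshot("top");b=im2[150:230,200:260]
cv2.imwrite("pics/s8.png",np.hstack([cv2.resize(a,(500,400)),cv2.resize(b,(300,400),interpolation=cv2.INTER_CUBIC)]))
v,u=int(130+575*130/600),int(220+262*156/720);print(u,v,np.round(X[v-1:v+2,u-1:u+2],3).tolist())
E
```

```text
t 15.15 p [0.639  0.0255 0.1529] F [  4.2   3.4 -12.2] w 0.02474460644830773 tool cm [ 0.03 -0.06 -0.11] rot [-0.    -0.005  0.   ]
276 254 [[[0.565, -0.075, -0.001], [0.566, -0.079, 0.001], [0.569, -0.078, 0.0]], [[0.564, -0.079, -0.001], [0.566, -0.08, -0.001], [0.568, -0.083, 0.001]], [[0.563, -0.084, -0.0], [0.565, -0.082, -0.002], [0.567, -0.085, 0.0]]]
```

View pics/s8.png

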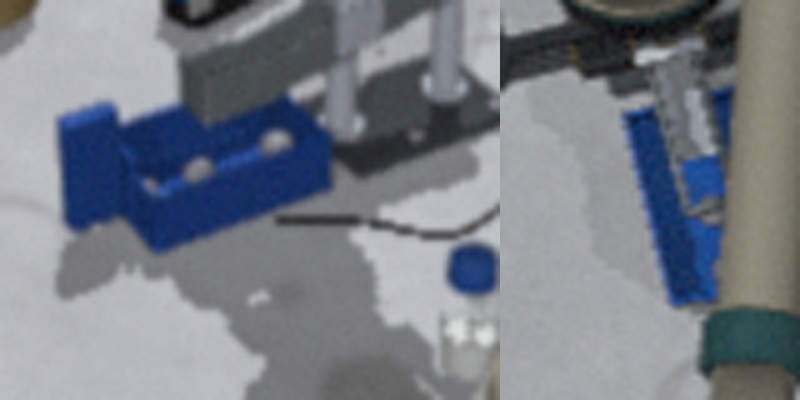

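```bash
python3 -c "
from h import *
print(r.finish_job(), r.get_obs()['time'])"
```

```text
the job is handed in; nothing more can be done
the job is handed in; nothing more can be done
```

I slid the tray under the spout by its tab and released it there. I then gripped the knob and pulled the plunger up to its stop, and handed the job in at about 15 s still holding it. `finish_job` gave no verdict.

What the last checks showed:
- **Tray:** it stood within about 3 mm of the bay point, measured from the camera depth after release.
- **Plunger:** it rose about 26 mm from where I gripped it. The wrist force was 12–13.5 N down, more than the 9 N spring force at full lift, so it is at the stop.
- **Balls:** the last side view showed three in the tray. Two are clear. The third is only partly visible, next to the tab-end wall, and none of their positions was measured.
- **Bystanders:** the stapler and vial were seen where they started, to within a few mm in the side camera. The tape roll was only partly visible at the end, but its visible edges matched its starting place.

Some readings disagreed:
- **Grip width:** the gripper read about 24.7 mm on the 26 mm knob. I took this for pad give at 45 N, and the knob did not slip.
- **Tape roll detection:** the network once labelled the tray as the tape roll in the side view.
- **Bright patch:** a bright spot on the desk near the tray looked like a stray ball, but its depth was at desk level, so it is light.

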